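# Lock the dish turntable with its pin

## Robot

A 7-joint arm with a two-finger parallel gripper is mounted at the origin on a cart in front of the work surface, level with it; the furniture and walls round the work are solid. World frame = base frame: x ahead of the robot, y to its left, z up, the work surface at z = 0. Lengths are in m, angles in rad, forces in N, time in s.
With the tool pointing down it reaches from about 0.425 to 0.925 m from the base axis. Payload 6.8 kg.
Tool frame: the origin (TCP) lies midway between the tips of the shut fingers; the grasp point (between the pads) lies 19 mm behind it; z points along the fingers, y is the line along which they close (so a half turn about z gives the same grasp; the last joint's range is limited). The gripper opens to 85 mm and grips with 20 to 120 N. Pads are 22 mm wide; open, the fingers measure 114 mm over their backs; the gripper's body (76 mm by 85 mm) begins 54 mm behind the grasp point. The pads swing forward as they close: fully open they stand 13 mm farther back than shut.
Start: joints at [-1.382, 0.477, 0.022, 1.555, -0.011, 1.109, -0.083], TCP at [0.197, 0.646, 0.231] pointing down, gripper open.
Joint ranges: [-2.96, 2.96], [-0.34, 2.1], [-1.41, 1.46], [0.24, 2.44], [-1.37, 4.51], [0.17, 1.92], [-2.96, 2.96]. Speed limits (rad/s): [2.39, 2.39, 3.14, 3.14, 3.14, 3.14, 3.14].

## Interface

Orientations are given as a unit quaternion [w, x, y, z].
In Python, from station import * gives the robot as it stands. The module is installed in compiled form; this text tells all that it offers.
- The arm moves only by the shell command python3 -m jog 'ROWS' [OPENING] [FORCE]. ROWS is JSON, a list of rows, each an object of numbers: "x", "y", "z": the shift along the tool's x, y, z in m; "ax", "ay", "az": the turn, a rotation vector about the tool's x, y, z in rad. In form: [{"x": .., "y": .., "z": .., "ax": .., "ay": .., "az": ..}, ...]. A call has 1 to 12 rows; each row is the pose to reach, as a shift and turn from the pose commanded when the call began, along the tool's axes at that moment; what a row does not reach only later rows make up. A row lasts 1/10 s, in which the tool goes at most 50 mm and 8.59 degrees, less where a joint would pass 70% of its speed; a pose out of reach is approached as far as the arm can. A call with a gripper value outside its range is refused whole. OPENING is the opening, from 0 (shut) to 1 (fully open), set as the call begins (- or left out, the last holds). The fingers move at their own pace and stop on an object; FORCE is the grip in N (left out, the last holds). Time passes only in rows, so rows that repeat a pose let the fingers close. It gives the time, the measured TCP pose, the force, the opening and the grip force at its end, in the units of the state.
- get_obs(): the state, without advancing time (a new reading comes with each control period).
- read_camera(name): name is "scene" or "top" or "wrist"; returns the picture (400x640x3 uint8, red, green, blue); there is no depth.
- camera_params(name): a dict with "K" (3x3 intrinsics, pixels), "D" ([k1, k2, p1, p2, k3] as OpenCV has them; the pictures are not rectified), "origin" and "attitude" of the camera in the world. Camera axes: x right, y up, looking along -z (the intrinsics and any distortion apply to the point x, -y, -z); pixel columns grow to the right and rows downward; lengths in m; the calibration is good to about 2 mm. A picture is of the moment at which its call begins: read the wrist's pose just before it. camera_params takes no time and is no camera call; for the wrist camera it gives the pose at the moment of the call.
- hand_in(): hands the job in; it is judged then, once.
The state is a dict: "t": time; "q": joint angles; "joint_vel": joint speeds; "joint_torque": joint torques, N m; "eef_pos": TCP position; "tool_rot": TCP orientation; "contact_force": force on the tool from outside, world axes, zero at the start; "torque": the same for the moment, N m; "gripper_width": opening from 0.0 (shut) to 1.0 (fully open); "grasp_force": force on a finger pad.
Only numpy, scipy, OpenCV 4.12 (cv2) and the standard library are available. Lean on these libraries where they do the work, as an engineer would, in place of code of your own. Each camera call takes 0.05 s, during which the arm holds its last target. There are 200 camera calls.

## Task

Turn the arm of the petri-dish turntable by its black handle until the hole in the arm lies over the red-ringed hole in the base. Then take the pin with the red knob out of its stand and push it down through both holes until its collar lies flat on the arm; let go of it. Leave the pin with the blue knob in the stand.

Things in the scene. Friction and masses are not known exactly. Their poses are not given: they have to be found in the camera images.
- lock_hole (a point): Centre of the mouth of the 28 mm lock hole (raised red ring, 40 mm wide, round it) in the lug of the turntable's white base, 30 mm above the bench; it goes straight down to the bench. Its x axis points level to the arm's pivot, 85 mm away; z is up. The base is a 140 mm round foot, fixed to the bench; place and heading vary.
- swing_arm (a joint): Angle (rad) of the flat aluminium arm on the base's upright pivot, counter-clockwise from above positive; 0 = its 28 mm hole, 85 mm from the pivot, lies over the lock hole. Turns -1.7 to 1.7, light friction (0.06 N m), stays where left. Arm 50 mm wide, underside 32 and top 42 mm above the bench; a petri dish (59 mm wide, top 58 mm above the bench) is fixed on it at the pivot.
- turn_handle (a point): Half-way up the round upright black handle fixed on the arm, 85 mm from the pivot at the end opposite to the arm's hole. 20 mm in diameter, from 42 to 86 mm above the bench (this point at 64 mm); round its foot a steel washer 32 mm wide, 4 mm high. It moves in a level circle about the pivot.
- red_pin_mid (a point): Half-way up the loose 80 mm steel pin with the red knob (z up its axis), 80 g. Shank below tapers from 20 to a 10 mm nose, 36 mm long; collar 40 mm wide from 4 mm below to 1 mm above this point; knob 24 mm in diameter from 1 to 40 mm above it. Starts upright in either hole of a fixed grey stand (160x70x42 mm), collar on its top. Home in the turntable, this point is 16 mm above lock_hole.
- blue_pin_mid (a point): The same point of the other pin, alike but for its blue knob, in the other hole of the stand, 80 mm from the red one. It is to stay there.

How it is judged:
On the way, in this order (a step that is already met when the one before it is completed fails the run):
1. the hole in the arm lies over the lock hole (within 0.18 rad) (value of joint swing_arm between -0.18 and 0.18 rad), for 0.2 s.
2. the red pin is pushed home through both holes (horizontal distance between red_pin_mid and lock_hole below 0.012 m and z of red_pin_mid in the frame of lock_hole below 0.021 m and angle between red_pin_mid's own z axis and vertical below 0.17 rad), for 0.2 s.
At the end, for the whole second after the job is handed in: The arm is within 0.18 rad of lined up; the red-knobbed pin stands upright (within 0.17 rad) and at rest in both holes, within 12 mm of the lock hole's axis, its collar down on the arm (within 5 mm) (all of step 1 and all of step 2 and linear speed of red_pin below 0.02 m/s); the robot touches nothing.
It fails at once if the blue-knobbed pin is moved more than 30 mm (distance of blue_pin_mid from where it was at the start of the episode above 0.03 m).
It also fails if it takes over 51 s, if anything falls off the work surface, if the arm or the gripper's body presses on something with over 40 N, if the wrist force passes 120 N, or if a joint passes its speed limit or range.

## Working session

There is one attempt and no reset: what is moved stays moved. The work goes in short steps, Python scripts to look and compute and a shell command to move; the robot and the scene stay as the last step left them, time stands still between calls to the robot, and variables do not carry over. Pictures are saved under pics/ and viewed, at most 10 in all, crops included, and the job is handed in when it is done.

```bash
mkdir -p pics; cat > h.py <<'E'
import numpy as np, cv2, json
from scipy.spatial.transform import Rotation as R
from station import *
def rot(a):
    a=np.array(a,float)
    return a if a.shape==(3,3) else R.from_quat(a[[1,2,3,0]]).as_matrix()
def ray(p,uv):
    n=cv2.undistortPoints(np.array([[uv]],float),np.array(p["K"],float),np.array(p["D"],float))[0,0]
    d=rot(p["attitude"])@np.array([n[0],-n[1],-1.]); return np.array(p["origin"],float),d/np.linalg.norm(d)
def onz(p,uv,z):
    o,d=ray(p,uv); return o+d*(z-o[2])/d[2]
def cross(r1,r2):
    (a,u),(b,v)=r1,r2
    s=np.linalg.lstsq(np.c_[u,-v],b-a,rcond=None)[0]
    P,Q=a+u*s[0],b+v*s[1]; return (P+Q)/2,np.linalg.norm(P-Q)
def snap(name,tag):
    p=camera_params(name); im=read_camera(name); cv2.imwrite(f"pics/{tag}.png",im[:,:,::-1])
    json.dump({k:np.array(v).tolist() for k,v in p.items()},open(f"pics/{tag}.json","w")); return p,im
def load(tag):
    return json.load(open(f"pics/{tag}.json")),cv2.imread(f"pics/{tag}.png")[:,:,::-1]
def totool(dw):
    return rot(get_obs()["tool_rot"]).T@np.array(dw)
E
python3 - <<'E'
from h import *
o=get_obs(); print({k:np.round(v,3).tolist() for k,v in o.items()}); print(rot(o["tool_rot"]).round(3))
for n in("scene","top"):
    p,im=snap(n,n+"0"); print(n,np.round(p["origin"],3),rot(p["attitude"]).round(2).tolist(),np.round(p["K"],0).tolist())
a=cv2.imread("pics/scene0.png");b=cv2.imread("pics/top0.png")
cv2.imwrite("pics/both0.png",cv2.resize(np.vstack([a,b]),(480,600)))
E
```

```text
{'t': 0.0, 'q': [-1.382, 0.478, 0.022, 1.556, -0.012, 1.109, -0.083], 'joint_vel': [0.001, -0.001, 0.0, 0.0, 0.001, -0.001, 0.001], 'joint_torque': [-0.001, -59.644, 1.608, -28.12, 0.013, 0.009, -0.0], 'eef_pos': [0.197, 0.645, 0.23], 'tool_rot': [-0.0, 0.148, 0.989, -0.001], 'contact_force': [-0.837, 0.863, 0.258], 'torque': [-0.004, -0.003, -0.002], 'grasp_force': 0.0, 'gripper_width': 1.003}
[[-0.956  0.292 -0.   ]
 [ 0.292  0.956 -0.002]
 [-0.    -0.002 -1.   ]]
scene [-0.056 -0.629  0.758] [[0.76, 0.39, -0.52], [-0.65, 0.47, -0.59], [0.01, 0.79, 0.61]] [[494.0, 0.0, 319.0], [0.0, 494.0, 202.0], [0.0, 0.0, 1.0]]
top [0.386 0.03  1.43 ] [[-0.0, 1.0, -0.1], [-1.0, -0.0, 0.01], [0.01, 0.1, 1.0]] [[487.0, 0.0, 316.0], [0.0, 487.0, 200.0], [0.0, 0.0, 1.0]]
```

View pics/top0.png

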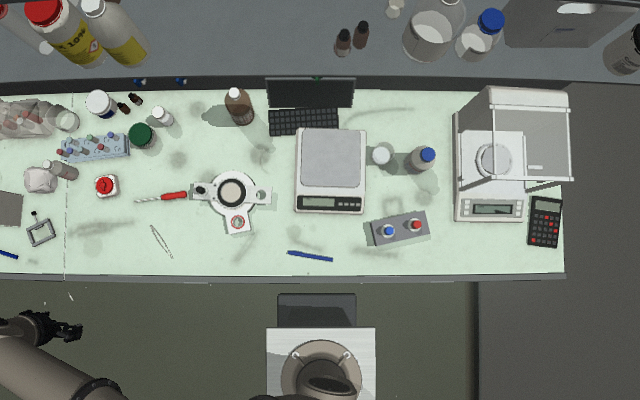

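View pics/scene0.png

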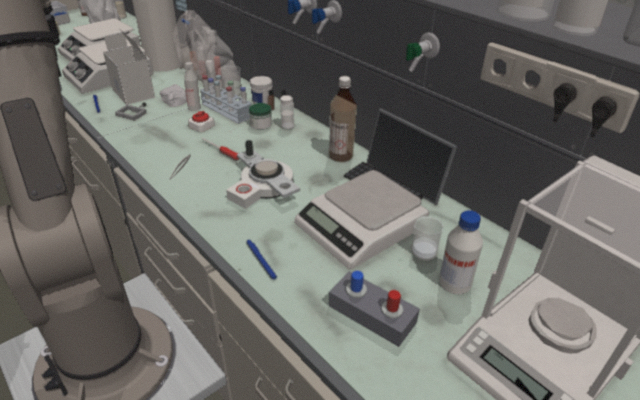

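The top view shows the turntable near (232,194), with the handle at (199,190), the arm hole at about (262,196) and the red ring at (237,223). The blue knob is at (389,231) and the red knob at (415,225). In the scene view the handle is at (249,147), the ring at (243,188), and the blue and red knobs at (357,281) and (393,302). Next I'll measure with masks.

```bash
cat >> h.py <<'E'
def blob(im,kind,box):
    u0,v0,u1,v1=box; c=im[v0:v1,u0:u1]; h=cv2.cvtColor(np.ascontiguousarray(c),cv2.COLOR_RGB2HSV)
    H,S,V=h[...,0].astype(int),h[...,1],h[...,2]
    m={"red":((H<10)|(H>170))&(S>110)&(V>60),"blue":(abs(H-112)<14)&(S>120)&(V>60),"black":(V<60)}[kind]
    n,l,st,ce=cv2.connectedComponentsWithStats(m.astype(np.uint8))
    i=1+np.argmax(st[1:,4]); s=st[i]
    return ce[i]+[u0,v0],(s[0]+u0,s[1]+v0,s[2],s[3],s[4])
E
python3 - <<'E'
from h import *
pt,t=load("top0");ps,s=load("scene0")
for nm,k,bt,bs in[("red","red",(403,212,428,236),(380,285,408,315)),("blue","blue",(377,218,402,242),(344,268,372,296)),("handle","black",(190,182,210,198),(242,138,258,158)),("ring","red",(225,212,250,234),(232,180,256,198))]:
    a,A=blob(t,k,bt);b,B=blob(s,k,bs)
    P,e=cross(ray(pt,a),ray(ps,b)); print(nm,a.round(1),A[2:],b.round(1),B[2:],P.round(4),e.round(4), [onz(pt,a,z).round(3)[:2].tolist() for z in(.03,.08)])
c=cv2.resize(t[180:240,185:275],None,fx=6,fy=6,interpolation=cv2.INTER_CUBIC);d=cv2.resize(s[135:205,220:310],None,fx=3,fy=3,interpolation=cv2.INTER_CUBIC)
im=np.zeros((600,800,3),np.uint8);im[:360,:540]=c;im[370:580,:270]=d;cv2.imwrite("pics/crop1.png",im[:,:,::-1])
E
```

```text
red [416.6 224. ] (np.int32(8), np.int32(7), np.int32(51)) [393.1 300.3] (np.int32(14), np.int32(22), np.int32(228)) [ 0.4466 -0.2699  0.0691] 0.0029 [[0.449, -0.28], [0.447, -0.268]]
blue [388.7 230.4] (np.int32(8), np.int32(8), np.int32(54)) [356.6 280.7] (np.int32(11), np.int32(21), np.int32(197)) [ 0.4294 -0.1911  0.0683] 0.0014 [[0.431, -0.198], [0.43, -0.19]]
handle [200.1 189.7] (np.int32(9), np.int32(7), np.int32(46)) [248.8 147.6] (np.int32(6), np.int32(14), np.int32(71)) [0.5459 0.3418 0.065 ] 0.0008 [[0.55, 0.35], [0.544, 0.338]]Traceback (most recent call last):
  File "<stdin>", line 4, in <module>
  File "h.py", line 28, in blob
    i=1+np.argmax(st[1:,4]); s=st[i]
        ~~~~~~~~~^^^^^^^^^^
    return _wrapfunc(a, 'argmax', axis=axis, out=out, **kwds)
    return bound(*args, **kwds)
ValueError: attempt to get argmax of an empty sequence
```

```bash
sed -i 's/"blue":(abs/"pale":((H<12)|(H>168))\&(S>45)\&(V>60),"blue":(abs/' h.py
python3 - <<'E'
from h import *
pt,t=load("top0");ps,s=load("scene0")
a,A=blob(t,"pale",(225,212,250,234));b,B=blob(s,"pale",(232,180,256,198))
P,e=cross(ray(pt,a),ray(ps,b)); print("ring",a.round(1),A,b.round(1),B,P.round(4),e.round(4),onz(pt,a,.03),onz(ps,b,.03))
print("dish",onz(pt,(232,194),.058),"hole",onz(pt,(262,195),.042))
c=cv2.resize(t[180:240,185:275],None,fx=6,fy=6,interpolation=cv2.INTER_CUBIC);d=cv2.resize(s[135:205,220:310],None,fx=3,fy=3,interpolation=cv2.INTER_CUBIC)
im=np.zeros((600,800,3),np.uint8);im[:360,:540]=c;im[370:580,:270]=d
p,w=snap("wrist","w0"); im[370:595,300:660]=cv2.resize(w,(360,225)); print(p["origin"],rot(p["attitude"]).round(2).tolist(),np.round(p["K"],0).tolist())
cv2.imwrite("pics/crop1.png",im[:,:,::-1])
E
```

```text
ring [237.4 221.4] (np.int32(231), np.int32(215), np.int32(14), np.int32(14), np.int32(63)) [243.4 188.3] (np.int32(236), np.int32(183), np.int32(16), np.int32(11), np.int32(78)) [0.4574 0.2395 0.0295] 0.0014 [0.45797336 0.23906745 0.03      ] [0.4565273  0.23931455 0.03      ]
dish [0.53441057 0.25121447 0.058     ] hole [0.5331239  0.16730031 0.042     ]
[0.13383652 0.66446124 0.3731485 ] [[0.29, -0.92, -0.25], [0.96, 0.28, 0.08], [-0.0, -0.26, 0.96]] [[276.0, 0.0, 326.0], [0.0, 276.0, 201.0], [0.0, 0.0, 1.0]]
```

View pics/crop1.png

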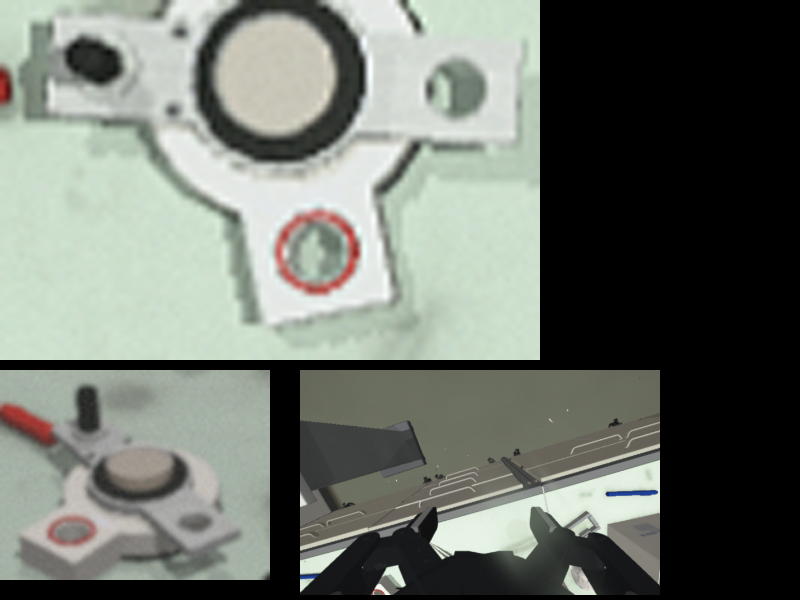

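The crop shows handle top at top-view (199.7,189.5), arm hole (261.2,194.5), ring (237.8,221.8) and dish (231.2,192.5). That puts the arm at about +1.3 rad, so it must turn clockwise. I'll move above the handle, with the fingers set across the middle of the arc.

```bash
python3 -m jog '[{"x":-0.42,"y":-0.19,"z":0.03,"az":-1.15},{"x":-0.42,"y":-0.19,"z":0.03,"az":-1.15},{"x":-0.42,"y":-0.19,"z":0.03,"az":-1.15},{"x":-0.42,"y":-0.19,"z":0.03,"az":-1.15},{"x":-0.42,"y":-0.19,"z":0.03,"az":-1.15},{"x":-0.42,"y":-0.19,"z":0.03,"az":-1.15},{"x":-0.42,"y":-0.19,"z":0.03,"az":-1.15},{"x":-0.42,"y":-0.19,"z":0.03,"az":-1.15},{"x":-0.42,"y":-0.19,"z":0.03,"az":-1.15},{"x":-0.42,"y":-0.19,"z":0.03,"az":-1.15},{"x":-0.42,"y":-0.19,"z":0.03,"az":-1.15},{"x":-0.42,"y":-0.19,"z":0.03,"az":-1.15}]' 1 20
python3 - <<'E'
from h import *
o=get_obs();print(o["eef_pos"],o["q"]);print(rot(o["tool_rot"]).round(3).tolist())
p,w=snap("wrist","w1");print(p["origin"])
E
```

```text
[0.197276   0.64507101 0.23057298] [-1.38211729  0.47761054  0.02234346  1.55616708 -0.01148614  1.10932485
 -0.08311024]
[[-0.956, 0.292, -0.0], [0.292, 0.956, -0.001], [-0.0, -0.001, -1.0]]
[0.13385111 0.66451013 0.37327833]validation failed for argument at $[0]...
```

View pics/w1.png

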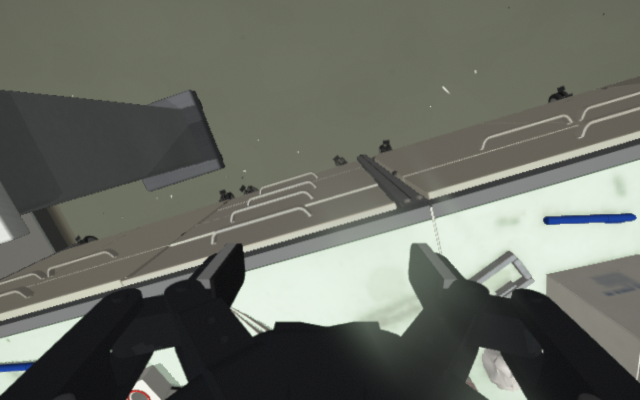

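The move was refused, probably because every row needs all six keys. This picture is still the starting view.

```bash
python3 -m jog '[{"x":-0.42,"y":-0.19,"z":0.03,"ax":0,"ay":0,"az":-1.15},{"x":-0.42,"y":-0.19,"z":0.03,"ax":0,"ay":0,"az":-1.15},{"x":-0.42,"y":-0.19,"z":0.03,"ax":0,"ay":0,"az":-1.15},{"x":-0.42,"y":-0.19,"z":0.03,"ax":0,"ay":0,"az":-1.15},{"x":-0.42,"y":-0.19,"z":0.03,"ax":0,"ay":0,"az":-1.15},{"x":-0.42,"y":-0.19,"z":0.03,"ax":0,"ay":0,"az":-1.15},{"x":-0.42,"y":-0.19,"z":0.03,"ax":0,"ay":0,"az":-1.15},{"x":-0.42,"y":-0.19,"z":0.03,"ax":0,"ay":0,"az":-1.15},{"x":-0.42,"y":-0.19,"z":0.03,"ax":0,"ay":0,"az":-1.15},{"x":-0.42,"y":-0.19,"z":0.03,"ax":0,"ay":0,"az":-1.15},{"x":-0.42,"y":-0.19,"z":0.03,"ax":0,"ay":0,"az":-1.15},{"x":-0.42,"y":-0.19,"z":0.03,"ax":0,"ay":0,"az":-1.15}]' 1 20
python3 - <<'E'
from h import *
o=get_obs();print(o["eef_pos"],o["q"]);print(rot(o["tool_rot"]).round(3).tolist())
E
```

```text
t: 1.4
eef_pos: [0.5424, 0.342, 0.2011]
tool_rot: [-0.0, -0.414, 0.91, 0.001]
contact_force: [-0.5, 0.7, -0.7]
gripper_width: 0.997
grasp_force: 0.0
[0.5424487  0.34202359 0.20109856] [-0.59062338  0.45244593 -0.09311292  1.66557166  0.04613836  1.02620758
  1.72634873]
[[-0.657, -0.754, -0.001], [-0.754, 0.657, 0.001], [0.0, 0.001, -1.0]]
```

```bash
python3 - <<'E'
from h import *
p,w=snap("wrist","w2");print(np.round(p["origin"],3))
pt,t=snap("top","t2")
uv=[]
for P in([.544,.339,.086],[.535,.252,.058],[.457,.238,.03],[.533,.168,.042]):
    d=rot(p["attitude"]).T@(np.array(P)-p["origin"]);x=np.array([[d[0]/-d[2],-d[1]/-d[2],1.]])
    uv.append(cv2.projectPoints(x,np.zeros(3),np.zeros(3),np.array(p["K"],float),np.array(p["D"],float))[0].ravel().round().tolist())
print(uv)
E
```

```text
[0.499 0.292 0.344]
[[323.0, 196.0], [273.0, 120.0], [323.0, 59.0], [219.0, 54.0]]
```

View pics/w2.png

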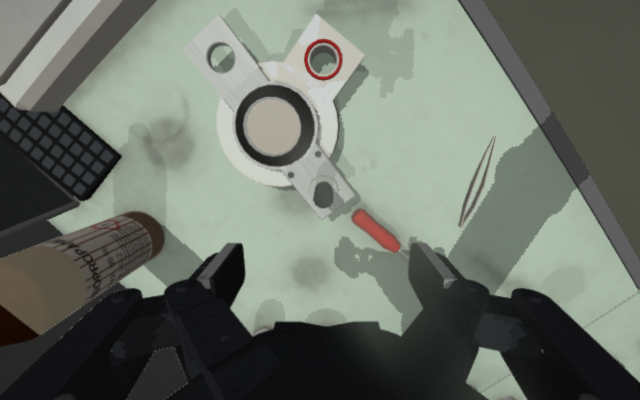

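The wrist view shows the handle top near (324,192), the ring at (323,59), the arm hole at (221,56) and the dish at (273,125), which agrees with the projections. Next I refine the handle and pivot, and check where the bottle stands.

```bash
python3 - <<'E'
from h import *
p,w=load("w2");pt,t=load("t2");ps,s=load("scene0")
c,B=blob(w,"black",(306,172,344,215));print("handle blob",c,B)
rz=np.linalg.norm(np.array(p["origin"])-[.544,.339,.086]);r=p["K"][0][0]*.010/rz
top=(B[0]+B[2]/2,B[1]+B[3]-r);H=onz(p,top,.086);print("r",r,"handle",H, "top cam blob", blob(t,"black",(190,182,210,198)))
a,A=blob(w,"pale",(298,35,348,84));rc=(A[0]+A[2]/2-.5,A[1]+A[3]/2-.5)
L=onz(p,rc,.031);print("lock",L,A,cross(ray(p,rc),ray(pt,(237.8,221.8))))
m=(cv2.cvtColor(np.ascontiguousarray(w),cv2.COLOR_RGB2GRAY)<75).astype(np.uint8)[70:180,225:320]
cs,_=cv2.findContours(m,cv2.RETR_EXTERNAL,2);k=max(cs,key=cv2.contourArea);(x,y),rr=cv2.minEnclosingCircle(k);print("dish",x+225,y+70,rr)
D=onz(p,(x+225,y+70),.05);print("pivot",D,"L-D",np.linalg.norm((L-D)[:2]),"H-D",np.linalg.norm((H-D)[:2]))
Ah=onz(p,(221,56.5),.042);an=lambda v:np.degrees(np.arctan2(v[1],v[0]));print("hole",Ah,"angles lock,hole,handle",an(L-D),an(Ah-D),an(H-D))
print("bottle foot",onz(ps,(341,158),0))
E
```

```text
Traceback (most recent call last):
  File "h.py", line 28, in blob
    i=1+np.argmax(st[1:,4]); s=st[i]
        ~~~~~~~~~^^^^^^^^^^
ValueError: attempt to get argmax of an empty sequence
```

```bash
sed -i 's/"black":(V<60)/"black":(V<60),"dark":(V<100)/' h.py; cat > m.py <<'E'
from h import *
p,w=load("w2");pt,t=load("t2");ps,s=load("scene0")
c,B=blob(w,"dark",(306,172,344,215));print("handle blob",c,B)
rz=np.linalg.norm(np.array(p["origin"])-[.544,.339,.086]);r=p["K"][0][0]*.010/rz
top=(B[0]+B[2]/2,B[1]+B[3]-r);H=onz(p,top,.086);print("r",r,"handle",H)
a,A=blob(w,"pale",(298,35,348,84));rc=(A[0]+A[2]/2-.5,A[1]+A[3]/2-.5)
L=onz(p,rc,.031);print("lock",L,A,cross(ray(p,rc),ray(pt,(237.8,221.8))))
m=(cv2.cvtColor(np.ascontiguousarray(w),cv2.COLOR_RGB2GRAY)<90).astype(np.uint8)[70:175,225:320]
cs,_=cv2.findContours(m,cv2.RETR_EXTERNAL,2);k=max(cs,key=cv2.contourArea);(x,y),rr=cv2.minEnclosingCircle(k);print("dish",x+225,y+70,rr)
D=onz(p,(x+225,y+70),.05);print("pivot",D,"L-D",np.linalg.norm((L-D)[:2]),"H-D",np.linalg.norm((H-D)[:2]))
Ah=onz(p,(221,56.5),.042);an=lambda v:np.degrees(np.arctan2(v[1],v[0]));print("hole",Ah,"angles lock,hole,handle",an(L-D),an(Ah-D),an(H-D))
print("bottle foot",onz(ps,(341,158),0))
E
python3 m.py
```

```text
handle blob [323.14250614 194.77641278] (np.int32(314), np.int32(182), np.int32(19), np.int32(26), np.int32(407))
r 10.370083261465691 handle [0.54479126 0.34024593 0.086     ]
lock [0.45720498 0.23896216 0.031     ] (np.int32(304), np.int32(39), np.int32(39), np.int32(42), np.int32(472)) (array([0.45683255, 0.23829182, 0.02739136]), np.float64(0.0002539365781268521))
dish 275.0 125.0 40.85349655151367
pivot [0.53780728 0.25611477 0.05      ] L-D 0.08240717799956288 H-D 0.08442054244201756
hole [0.53353566 0.17106891 0.042     ] angles lock,hole,handle -167.98635704586582 -92.87539114855925 85.25458495201597
bottle foot [0.7719599 0.2207793 0.       ]
```

```bash
python3 -m jog '[{"x":0,"y":-0.003,"z":0.05,"ax":0,"ay":0,"az":0},{"x":0,"y":-0.003,"z":0.09,"ax":0,"ay":0,"az":0},{"x":0,"y":-0.003,"z":0.12,"ax":0,"ay":0,"az":0},{"x":0,"y":-0.003,"z":0.14,"ax":0,"ay":0,"az":0},{"x":0,"y":-0.003,"z":0.149,"ax":0,"ay":0,"az":0},{"x":0,"y":-0.003,"z":0.149,"ax":0,"ay":0,"az":0},{"x":0,"y":-0.003,"z":0.149,"ax":0,"ay":0,"az":0}]'
python3 -m jog '[{"x":0,"y":0,"z":0,"ax":0,"ay":0,"az":0},{"x":0,"y":0,"z":0,"ax":0,"ay":0,"az":0},{"x":0,"y":0,"z":0,"ax":0,"ay":0,"az":0},{"x":0,"y":0,"z":0,"ax":0,"ay":0,"az":0},{"x":0,"y":0,"z":0,"ax":0,"ay":0,"az":0},{"x":0,"y":0,"z":0,"ax":0,"ay":0,"az":0},{"x":0,"y":0,"z":0,"ax":0,"ay":0,"az":0},{"x":0,"y":0,"z":0,"ax":0,"ay":0,"az":0},{"x":0,"y":0,"z":0,"ax":0,"ay":0,"az":0},{"x":0,"y":0,"z":0,"ax":0,"ay":0,"az":0}]' 0.1 20
python3 - <<'E'
from h import *
P=np.array([.5395,.2557]);T=rot(get_obs()["tool_rot"])[:2,:2]
f=lambda d:P+.085*np.array([np.cos(np.radians(d)),np.sin(np.radians(d))])
for d in np.linspace(85.5,11.5,11):print(d.round(1),(T.T@(f(d)-f(85.5))).round(4))
E
```

```text
t: 2.2
eef_pos: [0.5458, 0.3403, 0.0535]
tool_rot: [0.001, -0.414, 0.91, 0.0]
contact_force: [-1.0, -0.5, 0.5]
gripper_width: 1.0
grasp_force: 0.0
t: 3.2
eef_pos: [0.546, 0.3393, 0.0527]
tool_rot: [0.0, -0.414, 0.91, 0.0]
contact_force: [-0.9, 0.3, 4.7]
gripper_width: 0.226
grasp_force: 22.4
85.5 [0. 0.]
78.1 [-0.006  -0.0092]
70.7 [-0.0107 -0.0191]
63.3 [-0.0141 -0.0295]
55.9 [-0.0161 -0.0403]
48.5 [-0.0168 -0.0513]
41.1 [-0.016  -0.0622]
33.7 [-0.0138 -0.073 ]
26.3 [-0.0103 -0.0833]
18.9 [-0.0054 -0.0932]
11.5 [ 0.0007 -0.1023]
```

```bash
python3 -m jog '[{"x":-0.006,"y":-0.009,"z":0,"ax":0,"ay":0,"az":0},{"x":-0.011,"y":-0.019,"z":0,"ax":0,"ay":0,"az":0},{"x":-0.014,"y":-0.0295,"z":0,"ax":0,"ay":0,"az":0},{"x":-0.016,"y":-0.040,"z":0,"ax":0,"ay":0,"az":0},{"x":-0.017,"y":-0.051,"z":0,"ax":0,"ay":0,"az":0},{"x":-0.016,"y":-0.062,"z":0,"ax":0,"ay":0,"az":0},{"x":-0.014,"y":-0.073,"z":0,"ax":0,"ay":0,"az":0},{"x":-0.010,"y":-0.083,"z":0,"ax":0,"ay":0,"az":0},{"x":-0.0055,"y":-0.093,"z":0,"ax":0,"ay":0,"az":0},{"x":0.0005,"y":-0.102,"z":0,"ax":0,"ay":0,"az":0},{"x":0.0005,"y":-0.102,"z":0,"ax":0,"ay":0,"az":0},{"x":0.0005,"y":-0.102,"z":0,"ax":0,"ay":0,"az":0}]'
python3 - <<'E'
from h import *
pt,t=snap("top","t3");p,w=snap("wrist","w3")
im=np.zeros((600,800,3),np.uint8);im[:400,:640]=w;im[400:600,:300]=cv2.resize(t[180:240,185:275],(300,200),interpolation=cv2.INTER_CUBIC)
cv2.imwrite("pics/c3.png",im[:,:,::-1])
E
```

```text
t: 4.4
eef_pos: [0.6229, 0.2701, 0.0524]
tool_rot: [0.0, -0.413, 0.911, -0.001]
contact_force: [1.8, 0.2, 3.1]
gripper_width: 0.227
grasp_force: 22.4
```

View pics/c3.png

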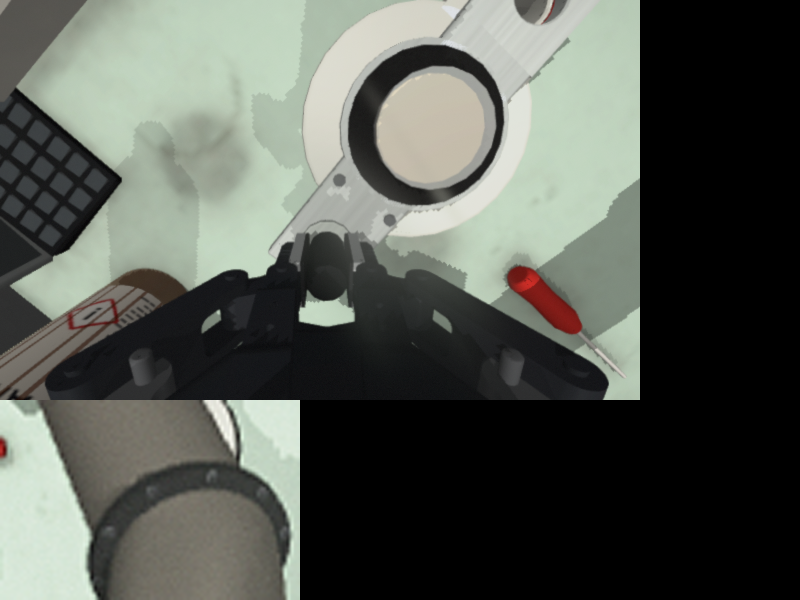

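The wrist view shows the arm swung round, with its hole at (541,5) and a trace of red inside, so it is nearly lined up. I'll release, rise and check.

```bash
python3 -m jog '[{"x":0,"y":0,"z":0,"ax":0,"ay":0,"az":0},{"x":0,"y":0,"z":0,"ax":0,"ay":0,"az":0},{"x":0,"y":0,"z":0,"ax":0,"ay":0,"az":0},{"x":0,"y":0,"z":0,"ax":0,"ay":0,"az":0},{"x":0,"y":0,"z":0,"ax":0,"ay":0,"az":0},{"x":0,"y":0,"z":-0.04,"ax":0,"ay":0,"az":0},{"x":0,"y":0,"z":-0.09,"ax":0,"ay":0,"az":0},{"x":0,"y":0,"z":-0.14,"ax":0,"ay":0,"az":0},{"x":0.05,"y":0,"z":-0.16,"ax":0,"ay":0,"az":0},{"x":0.10,"y":0,"z":-0.16,"ax":0,"ay":0,"az":0},{"x":0.10,"y":0,"z":-0.16,"ax":0,"ay":0,"az":0},{"x":0.10,"y":0,"z":-0.16,"ax":0,"ay":0,"az":0}]' 0.8
python3 - <<'E'
from h import *
p,w=snap("wrist","w4");print(np.round(p["origin"],3),get_obs()["q"].round(2));print(rot(get_obs()["tool_rot"]).round(3).tolist())
E
```

```text
t: 5.7
eef_pos: [0.5559, 0.1948, 0.2127]
tool_rot: [0.0, -0.413, 0.911, -0.0]
contact_force: [-0.0, 1.5, -0.6]
gripper_width: 0.804
grasp_force: 0.0
[0.512 0.145 0.355] [-0.37  0.36 -0.09  1.78  0.04  1.    1.95]
[[-0.658, -0.753, 0.001], [-0.753, 0.658, 0.001], [-0.001, -0.0, -1.0]]
```

View pics/w4.png

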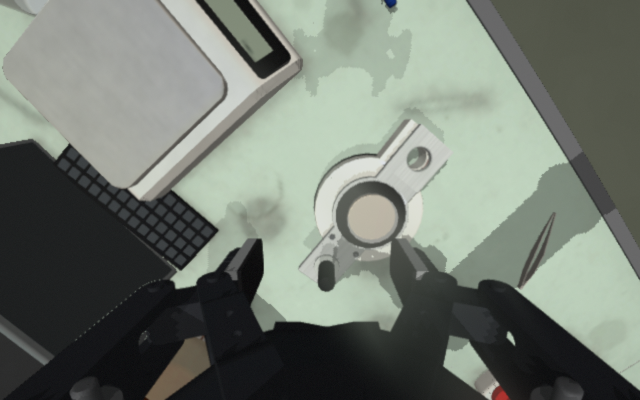

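The wrist view shows the arm hole at about (419,159), with the lug under it. Next: compute the residual angle and start moving to the red pin.

```bash
python3 - <<'E'
from h import *
p,w=load("w4");P=np.array([.5395,.2557]);L=np.array([.457,.2387])
# hole in arm: dark/greenish region against bright aluminium
u0,v0=402,142;c=np.ascontiguousarray(w[v0:v0+34,u0:u0+34]);g=cv2.cvtColor(c,cv2.COLOR_RGB2GRAY)
th,m=cv2.threshold(g,0,255,cv2.THRESH_BINARY_INV+cv2.THRESH_OTSU)
n,l,st,ce=cv2.connectedComponentsWithStats(m);i=l[17,17] or 1+np.argmax(st[1:,4]);print(th,st[i],ce[i]+[u0,v0])
uv=(u0+st[i][0]+st[i][2]/2,v0+st[i][1]+st[i][3]/2);Ah=onz(p,uv,.042)[:2]
an=lambda v:np.arctan2(v[1],v[0])
print(uv,Ah,np.linalg.norm(Ah-P),"arm angle err",an(Ah-P)-an(L-P))
E
python3 -m jog '[{"x":0.42,"y":-0.223,"z":0.0,"ax":0,"ay":0,"az":2.22},{"x":0.42,"y":-0.223,"z":0.0,"ax":0,"ay":0,"az":2.22},{"x":0.42,"y":-0.223,"z":0.0,"ax":0,"ay":0,"az":2.22},{"x":0.42,"y":-0.223,"z":0.0,"ax":0,"ay":0,"az":2.22},{"x":0.42,"y":-0.223,"z":0.0,"ax":0,"ay":0,"az":2.22},{"x":0.42,"y":-0.223,"z":0.0,"ax":0,"ay":0,"az":2.22},{"x":0.42,"y":-0.223,"z":0.0,"ax":0,"ay":0,"az":2.22},{"x":0.42,"y":-0.223,"z":0.0,"ax":0,"ay":0,"az":2.22},{"x":0.42,"y":-0.223,"z":0.0,"ax":0,"ay":0,"az":2.22},{"x":0.42,"y":-0.223,"z":0.0,"ax":0,"ay":0,"az":2.22},{"x":0.42,"y":-0.223,"z":0.0,"ax":0,"ay":0,"az":2.22},{"x":0.42,"y":-0.223,"z":0.0,"ax":0,"ay":0,"az":2.22}]'
python3 - <<'E'
from h import *
o=get_obs();T=rot(o["tool_rot"]);print(o["q"].round(2),np.degrees(np.arctan2(T[1,1],T[0,1])))
pt,t=snap("top","t5")
E
```

```text
162.0 [  5   4  25  26 433] [418.94226328 157.93071594]
(np.float64(419.5), np.float64(159.0)) [0.45650023 0.2412214 ] 0.08425313965835345 arm angle err -0.03051252859657838
t: 6.95
eef_pos: [0.4498, -0.2678, 0.2122]
tool_rot: [0.0, 0.459, 0.889, -0.0]
contact_force: [0.4, 0.8, 0.2]
gripper_width: 0.798
grasp_force: 0.0
[ 0.05  0.26  0.44  1.96 -0.13  0.95  1.17] 35.373878236301664
```

```bash
python3 -m jog '[{"x":0,"y":0,"z":0.02,"ax":0,"ay":0,"az":0.41},{"x":0,"y":0,"z":0.02,"ax":0,"ay":0,"az":0.41},{"x":0,"y":0,"z":0.02,"ax":0,"ay":0,"az":0.41},{"x":0,"y":0,"z":0.02,"ax":0,"ay":0,"az":0.41},{"x":0,"y":0,"z":0.02,"ax":0,"ay":0,"az":0.41}]'
python3 - <<'E'
from h import *
o=get_obs();print(o["q"].round(2));print(rot(o["tool_rot"]).round(3).tolist())
p,w=snap("wrist","w6");print(np.round(p["origin"],3))
pt,t=load("t5")
for nm,z in(("red",.086),("blue",.086),("hole",.042)):
    P=np.array({"red":[.447,-.269,z],"blue":[.43,-.19,z],"hole":[.457,.239,z]}[nm])
    for pp in(p,pt):
        d=rot(pp["attitude"]).T@(P-pp["origin"]);x=np.array([[d[0]/-d[2],-d[1]/-d[2],1.]])
        print(nm,cv2.projectPoints(x,np.zeros(3),np.zeros(3),np.array(pp["K"],float),np.array(pp["D"],float))[0].ravel().round(1))
im=np.zeros((600,800,3),np.uint8);im[:400,:640]=w;im[400:600,:300]=cv2.resize(t[180:240,185:275],(300,200),interpolation=cv2.INTER_CUBIC)
cv2.imwrite("pics/c6.png",im[:,:,::-1])
E
```

```text
t: 7.5
eef_pos: [0.4494, -0.2665, 0.1922]
tool_rot: [0.0, 0.625, 0.781, -0.0]
contact_force: [-0.1, -0.8, 0.2]
gripper_width: 0.797
grasp_force: 0.0
[-0.01  0.29  0.51  1.99 -0.18  0.91  0.82]
[[-0.218, 0.976, 0.0], [0.976, 0.218, -0.001], [-0.001, -0.0, -1.0]]
[ 0.435 -0.202  0.335]
red [323.3 201. ]
red [417.2 223.9]
blue [323.7 110.5]
blue [389.2 230.2]
hole [ 472.2 -405. ]
hole [236.8 221.5]
```

View pics/c6.png

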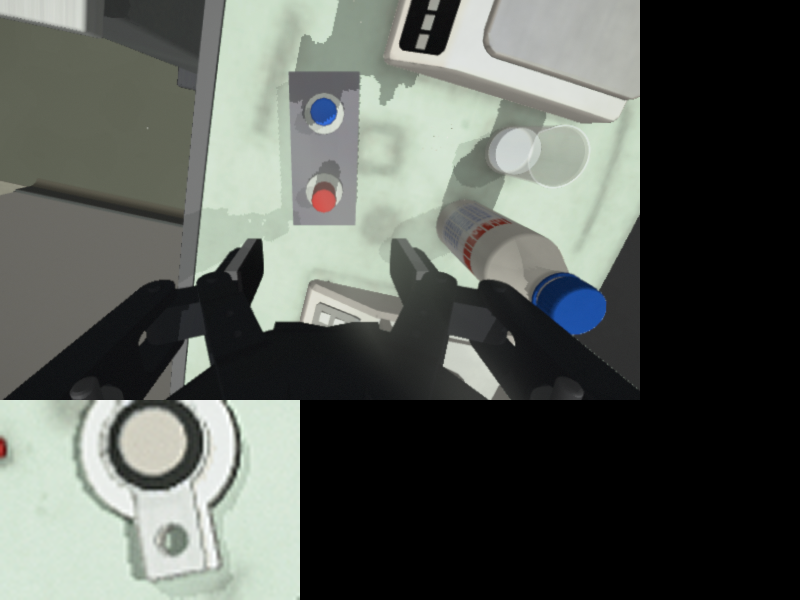

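The wrist view shows the red knob top at (323,202) as predicted, blue at (323,111), and the bottle clear to the right. In the top inset the arm hole lies at about (236.9,221.7), as expected for lined up. Next: refine the knob and compute the shift.

```bash
python3 - <<'E'
from h import *
p,w=load("w6");c,B=blob(w,"red",(300,175,348,230));print(c,B)
r=p["K"][0][0]*.012/np.linalg.norm(np.array(p["origin"])-[.447,-.269,.086])
K=onz(p,(B[0]+B[2]/2-.5,B[1]+B[3]-r-.5),.086);print("r",r,K)
pt,t=load("top0");print(cross(ray(p,(B[0]+B[2]/2-.5,B[1]+B[3]-r-.5)),ray(pt,(416.6,224))))
print(totool(K-np.array([0,0,.086-.054])-get_obs()["eef_pos"]).round(4))
E
```

```text
[323.25653207 200.2327791 ] (np.int32(312), np.int32(189), np.int32(24), np.int32(23), np.int32(421))
r 12.82216475727282 [ 0.44667276 -0.26672416  0.086     ]
(array([ 0.44731266, -0.26999436,  0.07347746]), np.float64(0.00010725164647600918))
[ 0.0005 -0.0025  0.1383]
```

```bash
python3 -m jog '[{"x":-0.001,"y":-0.0025,"z":0.04,"ax":0,"ay":0,"az":0},{"x":-0.001,"y":-0.0025,"z":0.08,"ax":0,"ay":0,"az":0},{"x":-0.001,"y":-0.0025,"z":0.11,"ax":0,"ay":0,"az":0},{"x":-0.001,"y":-0.0025,"z":0.13,"ax":0,"ay":0,"az":0},{"x":-0.001,"y":-0.0025,"z":0.138,"ax":0,"ay":0,"az":0},{"x":-0.001,"y":-0.0025,"z":0.138,"ax":0,"ay":0,"az":0},{"x":-0.001,"y":-0.0025,"z":0.138,"ax":0,"ay":0,"az":0}]'
python3 -m jog '[{"x":0,"y":0,"z":0,"ax":0,"ay":0,"az":0},{"x":0,"y":0,"z":0,"ax":0,"ay":0,"az":0},{"x":0,"y":0,"z":0,"ax":0,"ay":0,"az":0},{"x":0,"y":0,"z":0,"ax":0,"ay":0,"az":0},{"x":0,"y":0,"z":0,"ax":0,"ay":0,"az":0},{"x":0,"y":0,"z":0,"ax":0,"ay":0,"az":0},{"x":0,"y":0,"z":0,"ax":0,"ay":0,"az":0},{"x":0,"y":0,"z":0,"ax":0,"ay":0,"az":0},{"x":0,"y":0,"z":0,"ax":0,"ay":0,"az":0},{"x":0,"y":0,"z":0,"ax":0,"ay":0,"az":0}]' 0.1 40
python3 -m jog '[{"x":0,"y":0,"z":-0.02,"ax":0,"ay":0,"az":0},{"x":0,"y":0,"z":-0.04,"ax":0,"ay":0,"az":0},{"x":0,"y":0,"z":-0.07,"ax":0,"ay":0,"az":0},{"x":0,"y":0,"z":-0.11,"ax":0,"ay":0,"az":0},{"x":0,"y":0,"z":-0.15,"ax":0,"ay":0,"az":0},{"x":0,"y":0,"z":-0.16,"ax":0,"ay":0,"az":0},{"x":0,"y":0,"z":-0.16,"ax":0,"ay":0,"az":0}]'
python3 - <<'E'
from h import *
o=get_obs();print(o["q"].round(2));print(rot(o["tool_rot"]).round(3).tolist())
E
```

```text
t: 8.25
eef_pos: [0.4468, -0.2688, 0.0552]
tool_rot: [0.001, 0.627, 0.779, 0.0]
contact_force: [0.4, 0.5, 0.0]
gripper_width: 0.798
grasp_force: 0.0
t: 9.25
eef_pos: [0.4466, -0.2685, 0.0551]
tool_rot: [0.0, 0.627, 0.779, 0.0]
contact_force: [-1.2, 0.1, 6.0]
gripper_width: 0.27
grasp_force: 38.9
t: 9.95
eef_pos: [0.447, -0.2687, 0.2159]
tool_rot: [0.002, 0.627, 0.779, 0.001]
contact_force: [-1.1, -0.7, -1.2]
gripper_width: 0.267
grasp_force: 39.5
[-0.03  0.26  0.54  1.97 -0.16  0.95  0.8 ]
[[-0.213, 0.977, 0.004], [0.977, 0.213, -0.001], [-0.001, 0.004, -1.0]]
```

Pin gripped and lifted. Carrying it over the holes at the same orientation.

```bash
python3 -m jog '[{"x":0.04,"y":0.01,"z":0,"ax":0,"ay":0,"az":0},{"x":0.09,"y":0.021,"z":0,"ax":0,"ay":0,"az":0},{"x":0.14,"y":0.033,"z":0,"ax":0,"ay":0,"az":0},{"x":0.19,"y":0.045,"z":0,"ax":0,"ay":0,"az":0},{"x":0.24,"y":0.057,"z":0,"ax":0,"ay":0,"az":0},{"x":0.29,"y":0.069,"z":0,"ax":0,"ay":0,"az":0},{"x":0.34,"y":0.081,"z":0,"ax":0,"ay":0,"az":0},{"x":0.39,"y":0.093,"z":0,"ax":0,"ay":0,"az":0},{"x":0.44,"y":0.105,"z":0,"ax":0,"ay":0,"az":0},{"x":0.48,"y":0.114,"z":0,"ax":0,"ay":0,"az":0},{"x":0.495,"y":0.118,"z":0,"ax":0,"ay":0,"az":0},{"x":0.495,"y":0.118,"z":0,"ax":0,"ay":0,"az":0}]'
python3 -m jog '[{"x":0,"y":0,"z":0.03,"ax":0,"ay":0,"az":0},{"x":0,"y":0,"z":0.06,"ax":0,"ay":0,"az":0},{"x":0,"y":0,"z":0.08,"ax":0,"ay":0,"az":0},{"x":0,"y":0,"z":0.085,"ax":0,"ay":0,"az":0},{"x":0,"y":0,"z":0.085,"ax":0,"ay":0,"az":0},{"x":0,"y":0,"z":0.085,"ax":0,"ay":0,"az":0}]'
python3 - <<'E'
from h import *
o=get_obs();print(o["q"].round(2));print(rot(o["tool_rot"]).round(3).tolist())
p,w=snap("wrist","w7");ps,s=snap("scene","s7")
im=np.zeros((600,800,3),np.uint8);im[:400,:640]=w;im[400:600,:300]=cv2.resize(s[140:220,200:320],(300,200),interpolation=cv2.INTER_CUBIC)
cv2.imwrite("pics/c7.png",im[:,:,::-1])
E
```

```text
t: 11.15
eef_pos: [0.4547, 0.2434, 0.2123]
tool_rot: [-0.001, 0.625, 0.78, -0.001]
contact_force: [0.3, -0.4, -1.0]
gripper_width: 0.271
grasp_force: 39.5
t: 11.75
eef_pos: [0.4568, 0.2399, 0.1299]
tool_rot: [0.0, 0.628, 0.778, 0.0]
contact_force: [0.8, -0.0, -1.2]
gripper_width: 0.266
grasp_force: 39.5
[-0.75  0.35  0.18  2.04 -0.09  0.76 -0.31]
[[-0.211, 0.977, 0.001], [0.977, 0.211, 0.0], [0.0, 0.001, -1.0]]
```

View pics/c7.png

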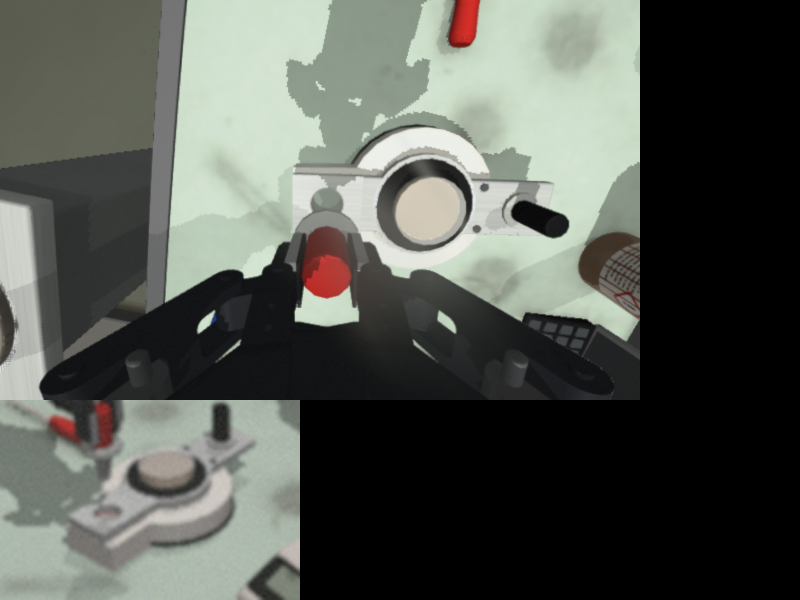

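The wrist view shows the pin knob top at (326,274) and the arm hole at about (327,203). Next I check the offset between the pin axis and the hole.

```bash
python3 - <<'E'
from h import *
p,w=load("w7")
c,B=blob(w,"red",(295,215,360,305));r=p["K"][0][0]*.012/np.linalg.norm(np.array(p["origin"])-[.457,.24,.161])
k=(B[0]+B[2]/2-.5,B[1]+B[3]-r-.5);K=onz(p,k,.161);print(B,r,"pin",K)
u0,v0=306,183;g=cv2.cvtColor(np.ascontiguousarray(w[v0:v0+30,u0:u0+42]),cv2.COLOR_RGB2GRAY);th,m=cv2.threshold(g,0,255,cv2.THRESH_BINARY_INV+cv2.THRESH_OTSU)
print("hole row/col extents",[(v0+i,u0+np.flatnonzero(m[i]).min(),u0+np.flatnonzero(m[i]).max()) for i in range(0,30,3) if m[i].any()])
for v in(203,205):print("hole",onz(p,(327,v),.042))
E
```

```text
(np.int32(302), np.int32(229), np.int32(50), np.int32(69), np.int32(2399)) 25.500615708322982 pin [0.45635017 0.24224579 0.161     ]
hole row/col extents [(183, np.int64(327), np.int64(346)), (186, np.int64(328), np.int64(336)), (189, np.int64(320), np.int64(335)), (192, np.int64(316), np.int64(338)), (195, np.int64(313), np.int64(340)), (198, np.int64(312), np.int64(341)), (201, np.int64(311), np.int64(342)), (204, np.int64(310), np.int64(343)), (207, np.int64(311), np.int64(342)), (210, np.int64(312), np.int64(341))]
hole [0.45710074 0.24132619 0.042     ]
hole [0.45748217 0.23955848 0.042     ]
```

Aligned to about 2 mm, so I insert.

```bash
python3 -m jog '[{"x":0,"y":0,"z":0.015,"ax":0,"ay":0,"az":0},{"x":0,"y":0,"z":0.025,"ax":0,"ay":0,"az":0},{"x":0,"y":0,"z":0.035,"ax":0,"ay":0,"az":0},{"x":0,"y":0,"z":0.044,"ax":0,"ay":0,"az":0},{"x":0,"y":0,"z":0.052,"ax":0,"ay":0,"az":0},{"x":0,"y":0,"z":0.06,"ax":0,"ay":0,"az":0},{"x":0,"y":0,"z":0.066,"ax":0,"ay":0,"az":0},{"x":0,"y":0,"z":0.07,"ax":0,"ay":0,"az":0},{"x":0,"y":0,"z":0.07,"ax":0,"ay":0,"az":0}]'
python3 -m jog '[{"x":0,"y":0,"z":0.002,"ax":0,"ay":0,"az":0},{"x":0,"y":0,"z":0.004,"ax":0,"ay":0,"az":0},{"x":0,"y":0,"z":0.005,"ax":0,"ay":0,"az":0},{"x":0,"y":0,"z":0.005,"ax":0,"ay":0,"az":0},{"x":0,"y":0,"z":0.005,"ax":0,"ay":0,"az":0}]'
```

```text
t: 12.75
eef_pos: [0.456, 0.2403, 0.0588]
tool_rot: [-0.0, 0.628, 0.779, -0.0]
contact_force: [0.2, -0.7, -1.2]
gripper_width: 0.273
grasp_force: 39.5
t: 13.25
eef_pos: [0.4564, 0.2406, 0.055]
tool_rot: [-0.0, 0.628, 0.779, 0.0]
contact_force: [-2.3, -0.5, 5.9]
gripper_width: 0.266
grasp_force: 40.4
```

The collar touches at the expected height with 5.9 N. Release, rise and look.

```bash
python3 -m jog '[{"x":0,"y":0,"z":0,"ax":0,"ay":0,"az":0},{"x":0,"y":0,"z":0,"ax":0,"ay":0,"az":0},{"x":0,"y":0,"z":0,"ax":0,"ay":0,"az":0},{"x":0,"y":0,"z":0,"ax":0,"ay":0,"az":0},{"x":0,"y":0,"z":0,"ax":0,"ay":0,"az":0},{"x":0,"y":0,"z":-0.02,"ax":0,"ay":0,"az":0},{"x":0,"y":0,"z":-0.05,"ax":0,"ay":0,"az":0},{"x":0,"y":0,"z":-0.09,"ax":0,"ay":0,"az":0},{"x":0,"y":0,"z":-0.13,"ax":0,"ay":0,"az":0},{"x":0,"y":0,"z":-0.15,"ax":0,"ay":0,"az":0},{"x":0,"y":0,"z":-0.15,"ax":0,"ay":0,"az":0},{"x":0,"y":0,"z":-0.15,"ax":0,"ay":0,"az":0}]' 0.55
python3 - <<'E'
from h import *
p,w=snap("wrist","w8");ps,s=snap("scene","s8")
c,B=blob(w,"red",(280,130,370,260));k=(B[0]+B[2]/2-.5,B[1]+B[3]-p["K"][0][0]*.012/(p["origin"][2]-.086)-.5)
b,BB=blob(s,"red",(228,150,262,200));print("pin top",onz(p,k,.086),B,"scene blob",b,BB,cross(ray(p,c),ray(ps,b)))
im=np.zeros((600,800,3),np.uint8);im[:400,:640]=w;im[400:600,:300]=cv2.resize(s[140:220,200:320],(300,200),interpolation=cv2.INTER_CUBIC);im[400:600,320:620]=cv2.resize(s[250:330,320:440],(300,200))
cv2.imwrite("pics/c8.png",im[:,:,::-1])
E
```

```text
t: 14.45
eef_pos: [0.4561, 0.2404, 0.2042]
tool_rot: [-0.0, 0.628, 0.779, 0.0]
contact_force: [0.1, -1.6, -0.4]
gripper_width: 0.552
grasp_force: 0.0
pin top [0.45575143 0.24253463 0.086     ] (np.int32(316), np.int32(186), np.int32(22), np.int32(21), np.int32(364)) scene blob [241.76106195 175.97345133] (np.int32(238), np.int32(168), np.int32(8), np.int32(17), np.int32(113)) (array([0.45573289, 0.23707665, 0.06929397]), np.float64(0.0030576403241504876))
```

View pics/c8.png

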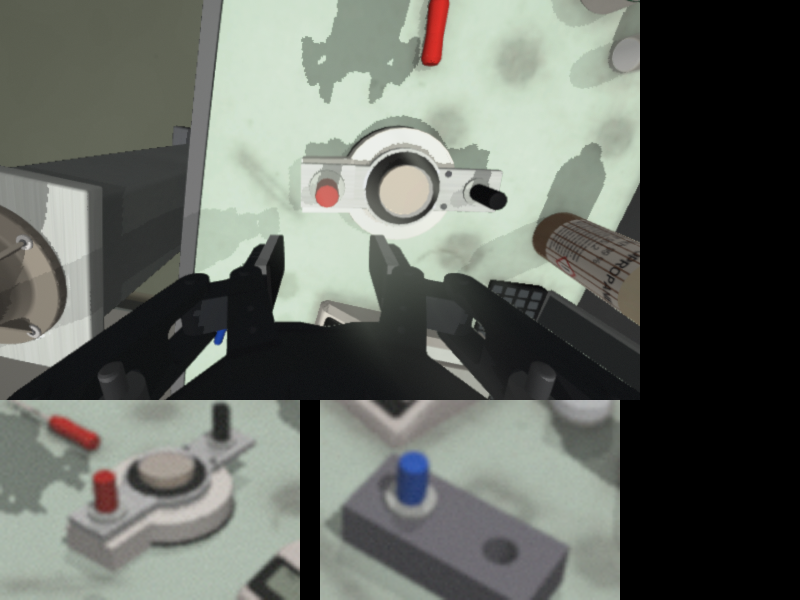

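The red pin stands upright in the arm with its collar down: knob at wrist (327,196), knob centre measured at z = 0.069 as in the stand. The blue pin is still in the stand and the gripper is clear of everything.

```bash
python3 -c "
from station import *
print(hand_in())"
```

```text
the job is handed in; nothing more can be done
None
```

I turned the arm until its hole lay over the lock hole (about 0.03 rad off by measurement), pushed the red pin home through both holes and released it; the blue pin stayed in the stand, and I handed the job in at about 14.5 s (hand-in returned no verdict).

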